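Find the loose bolt on the grinder and hold its cover open

TASK

One of the three bolts along the near side of the bench grinder's base is loose: tap the bolt heads from above with the fingertips until you find the one that sinks. Then take that bolt's hinged cover by its round lug, lift it well open (50 degrees or so, 45 at least) and finish holding it there so that a fitter can get at the bolt; it falls shut if let go. Do not open the covers of the other bolts, and leave the tools and parts lying around where they are.

Things in the scene. Friction and masses are not known exactly. Their poses are not given: they have to be found in the camera images.
- bolt_1 (a joint): how far the left bolt has sunk (m): 0 at the start for all three. The loose bolt slides down to 0.008 when its head is pushed down with more than about 3 N and stays down; a tight bolt stays within 0.001 however it is tapped. Which one is loose changes from start to start and cannot be seen
- head_1 (a point): centre of the top face of the left hexagon bolt head (seen from the robot), 19 mm across flats, dark steel; the bolt stands upright, its top 77 mm above the table and 18 mm above the cover plate that surrounds it. Axes as the grinder's
- cover_1 (a joint): opening angle of the left cover (rad): 0 shut, 1.4 at its stop. Steel plate 102 x 56 x 4 mm, level, 55 to 59 mm above the table, the bolt head standing through its 34 x 34 mm window. Hinge line along the grinder's y, 45 mm beyond the bolt axis (+x), 55 mm above the table; the edge near the robot swings up. A weak spring and its weight (1 to 2 N at the lug) shut it from any angle when let go
- lug_1 (a point): grip lug of the left cover: upright steel disc 20 mm in diameter, 12 mm thick along y (pinch its flat faces from above; it can pivot between the fingers) on a 12 x 10 mm stalk. The point is the disc's centre; shut, it is 45 mm from the bolt axis along the grinder's -x, 85 mm above the table, 26 mm above the plate, 90 mm from the hinge line and 30 mm above it. Turns with the cover
- bolt_2 (a joint): how far the middle bolt has sunk (m): 0 at the start for all three. The loose bolt slides down to 0.008 when its head is pushed down with more than about 3 N and stays down; a tight bolt stays within 0.001 however it is tapped. Which one is loose changes from start to start and cannot be seen
- head_2 (a point): centre of the top face of the middle hexagon bolt head (seen from the robot), 19 mm across flats, dark steel; the bolt stands upright, its top 77 mm above the table and 18 mm above the cover plate that surrounds it. Axes as the grinder's
- cover_2 (a joint): opening angle of the middle cover (rad): 0 shut, 1.4 at its stop. Steel plate 102 x 56 x 4 mm, level, 55 to 59 mm above the table, the bolt head standing through its 34 x 34 mm window. Hinge line along the grinder's y, 45 mm beyond the bolt axis (+x), 55 mm above the table; the edge near the robot swings up. A weak spring and its weight (1 to 2 N at the lug) shut it from any angle when let go
- lug_2 (a point): grip lug of the middle cover: upright steel disc 20 mm in diameter, 12 mm thick along y (pinch its flat faces from above; it can pivot between the fingers) on a 12 x 10 mm stalk. The point is the disc's centre; shut, it is 45 mm from the bolt axis along the grinder's -x, 85 mm above the table, 26 mm above the plate, 90 mm from the hinge line and 30 mm above it. Turns with the cover
- bolt_3 (a joint): how far the right bolt has sunk (m): 0 at the start for all three. The loose bolt slides down to 0.008 when its head is pushed down with more than about 3 N and stays down; a tight bolt stays within 0.001 however it is tapped. Which one is loose changes from start to start and cannot be seen
- head_3 (a point): centre of the top face of the right hexagon bolt head (seen from the robot), 19 mm across flats, dark steel; the bolt stands upright, its top 77 mm above the table and 18 mm above the cover plate that surrounds it. Axes as the grinder's
- cover_3 (a joint): opening angle of the right cover (rad): 0 shut, 1.4 at its stop. Steel plate 102 x 56 x 4 mm, level, 55 to 59 mm above the table, the bolt head standing through its 34 x 34 mm window. Hinge line along the grinder's y, 45 mm beyond the bolt axis (+x), 55 mm above the table; the edge near the robot swings up. A weak spring and its weight (1 to 2 N at the lug) shut it from any angle when let go
- lug_3 (a point): grip lug of the right cover: upright steel disc 20 mm in diameter, 12 mm thick along y (pinch its flat faces from above; it can pivot between the fingers) on a 12 x 10 mm stalk. The point is the disc's centre; shut, it is 45 mm from the bolt axis along the grinder's -x, 85 mm above the table, 26 mm above the plate, 90 mm from the hinge line and 30 mm above it. Turns with the cover
- grinder: fixed bench grinder: grey base plate 275 x 320 x 30 mm, green motor (80 mm diameter, along y at x = +0.145, top 122 mm up) with a 110 mm stone wheel at each end. Three bolts with covers in a row on its near side at x = 0, y = +0.12 (left), 0, -0.12 (right). Origin on the table under the middle bolt; x points away from the robot, z up; place and yaw (up to 0.3 rad) vary
- washer_a: loose steel washer, 32 mm diameter, 6 mm high, lying on the base between the left and the middle cover; leave it
- washer_b: the same, between the middle and the right cover; leave it
- screwdriver: screwdriver lying on the table to the left; leave it
- wrench: wrench lying on the table to the right; leave it
- spray_bottle: white bottle 64 mm diameter, 170 mm tall, on the left; leave it
- grease_tin: tin 80 mm diameter, 70 mm tall, near left; leave it
- disc: grinding disc 100 mm diameter, 20 mm thick, lying on the right; leave it
- angle_offcut: aluminium angle 120 x 40 x 40 mm on the table, near right; leave it

How it is judged (in metres and radians):
On the way:
1. the loose bolt has been tapped down (more than 5 of its 8 mm) (value of joint any of bolt_1, bolt_2, bolt_3 above 0.005 m), for 0.1 s.
At the end, for the whole second after the job is handed in: the loose bolt is down (more than 5 mm), its cover is open by more than 0.75 rad (43 degrees) and still, held by the fingers (more than 0.5 N); the other two covers are shut (under 0.1 rad) and their bolts in place. The program finishes while holding (((value of joint bolt_1 above 0.005 m and value of joint cover_1 above 0.75 rad and velocity of joint cover_1 between -0.1 and 0.1 rad/s and contact force between cover_1 and the fingers above 0.5 N and value of joint each of cover_2, cover_3 below 0.1 rad and value of joint each of bolt_2, bolt_3 below 0.003 m) or (value of joint bolt_2 above 0.005 m and value of joint cover_2 above 0.75 rad and velocity of joint cover_2 between -0.1 and 0.1 rad/s and contact force between cover_2 and the fingers above 0.5 N and value of joint each of cover_1, cover_3 below 0.1 rad and value of joint each of bolt_1, bolt_3 below 0.003 m) or (value of joint bolt_3 above 0.005 m and value of joint cover_3 above 0.75 rad and velocity of joint cover_3 between -0.1 and 0.1 rad/s and contact force between cover_3 and the fingers above 0.5 N and value of joint each of cover_1, cover_2 below 0.1 rad and value of joint each of bolt_1, bolt_2 below 0.003 m))); the arm keeps its last pose, push and grip.
It fails at once if the cover of a bolt that has not sunk under a tap was opened (more than 0.25 rad) ((value of joint cover_1 above 0.25 rad and value of joint bolt_1 below 0.004 m) or (value of joint cover_2 above 0.25 rad and value of joint bolt_2 below 0.004 m) or (value of joint cover_3 above 0.25 rad and value of joint bolt_3 below 0.004 m)).
It fails at once if one of the bystanders was shifted by more than 40 mm (distance of any of washer_a, washer_b, screwdriver, wrench, spray_bottle, grease_tin, disc, angle_offcut from where it was at the start of the episode above 0.04 m).
It also fails if it takes over 64 s, if anything falls off the work surface, if the arm or the gripper's body presses on something with over 40 N, if the wrist force passes 120 N, or if a joint passes its speed limit or range.

ROBOT

A 6-joint arm with a two-finger parallel gripper is mounted at the origin on the work surface. World frame = base frame: x ahead of the robot, y to its left, z up, the work surface at z = 0. Lengths are in m, angles in degrees, forces in N, time in s.
With the tool pointing down it reaches from about 0.4 to 0.825 m from the base axis. Payload 7 kg.
Tool frame: the origin (TCP) lies at the very end of the fingers, on their centre line; the grasp point (between the pads) lies 19 mm behind it; z points along the fingers, y is the line along which they close (so a half turn about z gives the same grasp; the last joint's range is limited). The gripper opens to 88 mm and grips with 3 to 60 N. Pads are 19 mm wide; open, the fingers measure 130 mm over their backs; the gripper's body (78 mm by 193 mm) begins 47 mm behind the grasp point.
Start: joints at [84.918, 20.546, 0.682, 0, -70.136, -16.507], TCP at [0.248, 0.628, 0.227] pointing down, gripper open.
Joint ranges: [-176.03, 176.03], [-82.01, 121.73], [-58.28, 71.71], [-173.87, 95.51], [-174.79, -0.11], [-173.66, 173.66]. Speed limits (degrees/s): [136.94, 136.94, 172.46, 180, 180, 180].

INTERFACE

Orientations are given as [roll, pitch, yaw] about the fixed x, y, z axes, in that order (R = Rz(yaw) Ry(pitch) Rx(roll)).
In Python, from plant import ctrl gives the robot as it stands.
- The arm moves only by the tool carry_out, never from a script. Its argument "deltas" is a list that holds one entry, the list of rows, each a list of 5 numbers: the shift along the tool's x, y, z scaled (see below), then the turn about the tool's z scaled (see below), then the opening, from -1 (shut) to 1 (fully open). A call has 1 to 5 rows; each row is the pose to reach, as a shift and turn from the pose commanded when the call began, along the tool's axes at that moment, turning the shorter way round; what a row does not reach only later rows make up. The controller multiplies each number of a shift by 20 cm and each number of a turn by 2 pi rad. A row lasts 1/10 s, in which the tool goes at most 50 mm and 8.59 degrees, less where a joint would pass 70% of its speed; a pose out of reach is approached as far as the arm can. A call with a number of a shift or a turn outside -1 to 1 is refused whole. A call with a gripper value outside its range is refused whole. The fingers move at their own pace and stop on an object; the grip force is fixed at half the most. Time passes only in rows, so rows that repeat a pose let the fingers close. It gives the time, the measured TCP pose, the force, the opening and the grip force at its end, in the units of the state.
- ctrl.get_obs(): the state, without advancing time (a new reading comes with each control period).
- ctrl.snapshot(name): name is "scene" or "top" or "wrist"; returns a dict with "color" (480x640x3 uint8, red, green, blue), "camera_matrix" (3x3 intrinsics, pixels), "k1" (the pictures are not rectified: a ray, as slopes to the right and down, at radius r is drawn at 1 + k1 r^2 times it, then the intrinsics apply), "R" (3x3) and "t" (3): a world point X has camera coordinates R X + t. Camera axes: x right, y down, z forward; pixel columns grow to the right and rows downward; lengths in m; the calibration is good to about 2 mm. A picture is of the moment at which its call begins. There is no depth.
- ctrl.close_job(): hands the job in; it is judged then, once.
Trained networks look in a picture, given as the dict that the camera call returned (one of the last four; its "shot" number tells which), for a name from the list of things; names that differ only in an ending like _2 or _b are one class to them, and where a whole thing is asked for, a point or a joint stands for the part that bears it (a point fixed in the world has none). Each returns a list of dicts, best first, with "p" (0 to 1); they miss things now and then, are a little off and sometimes report something else, mostly with a low value. They report only what shows in the picture. A call takes as long as a camera call.
- ctrl.search_frame(picture, name): "centre" ([column, row] in pixels, amid what is visible of it).
- ctrl.silhouettes(picture, name): "mask" (480x640 bool, what is visible of it) and "centre" ([column, row] in pixels, amid what is visible of it).
- ctrl.spot_point(picture, name): "centre" ([column, row] in pixels: a listed point, or the origin of a listed thing).
The state is a dict: "clock": time; "joint_pos": joint angles; "qvel": joint speeds; "tau": joint torques, N m; "tool_pos": TCP position; "orientation": TCP orientation; "force": force on the tool from outside, world axes, zero at the start; "moment": the same for the moment, N m; "opening": finger opening in m; "gripper_force": force on a finger pad.
Only numpy, scipy, OpenCV 4.12 (cv2) and the standard library are available. Lean on these libraries where they do the work, as an engineer would, in place of code of your own. Each camera call takes 0.05 s, during which the arm holds its last target. There are 200 camera calls.

## Working session

There is one attempt and no reset: what is moved stays moved. The work goes in short steps, Python scripts to look and compute and a tool call to move; the robot and the scene stay as the last step left them, time stands still between calls to the robot, and variables do not carry over. Pictures are saved under pics/ and viewed, at most 10 in all, crops included, and the job is handed in when it is done.

Besides the shell and the picture viewer there is one more tool, called by a JSON object that holds its "api" and its "payload", one argument or row to a line. carry_out: Moves the arm, as the interface text tells. Its arguments: {"type":"object","properties":{"deltas":{"type":"array"}},"required":["deltas"]}

```bash
ls; mkdir -p pics; cat > h.py <<'E'
import numpy as np, cv2
from plant import ctrl
def ray(s,px):
    K=s["camera_matrix"];u=np.array([(px[0]-K[0,2])/K[0,0],(px[1]-K[1,2])/K[1,1]])
    x=u.copy()
    for _ in range(20): x=u/(1+s["k1"]*(x@x))
    R=np.array(s["R"]);t=np.array(s["t"])
    return -R.T@t, R.T@np.r_[x,1]
def atz(s,px,z):
    c,d=ray(s,px); return c+d*(z-c[2])/d[2]
def save(s,n): cv2.imwrite(f"pics/{n}.png",s["color"][:,:,::-1])
E
python3 - <<'E'
from h import *
np.set_printoptions(precision=4,suppress=True)
o=ctrl.get_obs();print(o)
for c in("top","scene"):
    s=ctrl.snapshot(c);save(s,c)
    for n,z in(("head_1",.077),("lug_1",.085),("grinder",0)):
        for d in ctrl.spot_point(s,n): print(c,n,round(d["p"],2),np.round(d["centre"]),atz(s,d["centre"],z))
E
```

```text
pics
{'clock': 0.0, 'joint_pos': array([ 84.9168,  20.5922,   0.6343,  -0.0211, -70.1366, -16.5058]), 'qvel': array([-0.0943, -0.0747,  0.0221,  0.0234, -0.0051,  0.0273]), 'tau': array([ -0.0024, -58.2714,  29.306 ,   6.9976,   0.007 ,  -0.0002]), 'tool_pos': array([0.2482, 0.6272, 0.2256]), 'orientation': array([179.9037,  -0.0078, -21.5962]), 'force': array([ 0.0371, -0.7819,  0.1929]), 'moment': array([ 0.0118, -0.0062, -0.056 ]), 'gripper_force': 0.0, 'opening': 0.08768639467260389}
top head_1 0.51 [237. 210.] [0.5407 0.1874 0.077 ]
top head_1 0.46 [284. 209.] [0.5441 0.0692 0.077 ]
top head_1 0.39 [330. 210.] [ 0.5434 -0.0473  0.077 ]
top head_1 0.3 [129. 175.] [0.6259 0.4657 0.077 ]
top lug_1 0.81 [286. 225.] [0.5031 0.0639 0.085 ]
top lug_1 0.7 [337. 228.] [ 0.4979 -0.0653  0.085 ]
top lug_1 0.62 [239. 229.] [0.4912 0.1811 0.085 ]
top grinder 0.7 [289. 212.] [0.5429 0.0596 0.    ]
scene head_1 0.57 [399. 271.] [0.5442 0.1801 0.077 ]
scene head_1 0.56 [298. 260.] [ 0.5482 -0.0575  0.077 ]
scene head_1 0.55 [350. 266.] [0.548  0.0654 0.077 ]
scene lug_1 0.94 [402. 256.] [0.5018 0.1842 0.085 ]
scene lug_1 0.87 [305. 244.] [ 0.4998 -0.0499  0.085 ]
scene lug_1 0.66 [351. 251.] [0.5059 0.0624 0.085 ]
scene lug_1 0.16 [146. 227.] [ 0.5107 -0.4461  0.085 ]
scene grinder 0.87 [349. 289.] [0.549  0.0672 0.    ]
```

View pics/top.png

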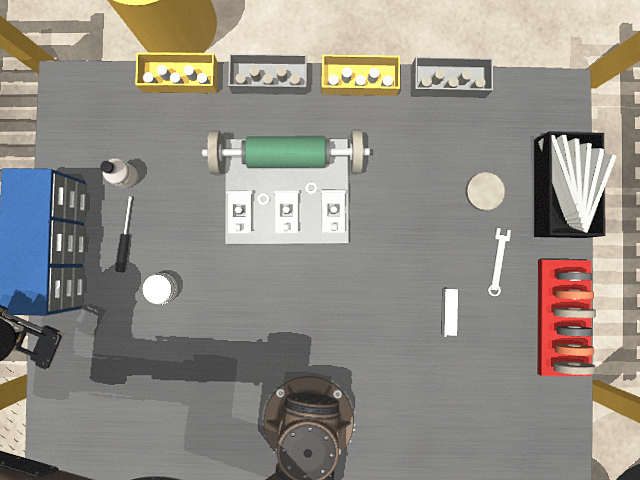

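View pics/scene.png

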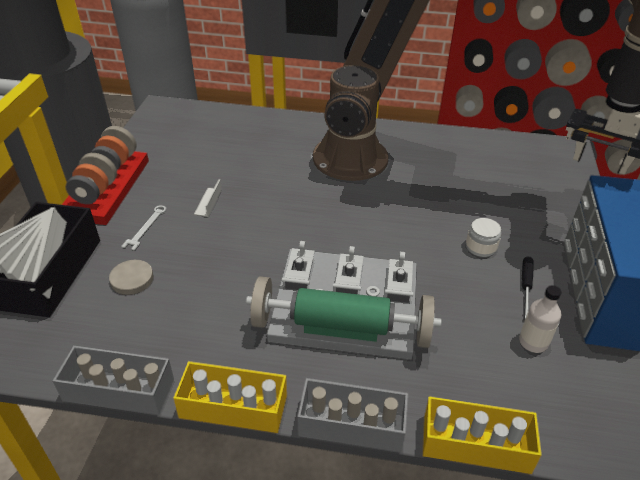

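{"api": "carry_out", "payload": {
  "deltas": [
    [[0.96,0.82,0,-0.06,-1],[0.96,0.82,0,-0.06,-1],[0.96,0.82,0,-0.06,-1],[0.96,0.82,0,-0.06,-1],[0.96,0.82,0,-0.06,-1]]
  ]
}}

```text
clock: 0.9
tool_pos: [0.3659, 0.4049, 0.2268]
orientation: [-180.0, -0.0, 0.0]
force: [0.9, -0.1, -0.0]
opening: 0.0534
gripper_force: 0.0
```

{"api": "carry_out", "payload": {
  "deltas": [
    [[0.45,0.85,0,0,-1],[0.45,0.85,0,0,-1],[0.45,0.85,0,0,-1],[0.45,0.85,0,0,-1],[0.45,0.85,0,0,-1]]
  ]
}}

```text
clock: 1.4
tool_pos: [0.4567, 0.2329, 0.2269]
orientation: [180.0, -0.0, -0.2]
force: [1.1, 0.5, -0.9]
opening: 0.013
gripper_force: 0.0
```

{"api": "carry_out", "payload": {
  "deltas": [
    [[0.35,0.84,0,0,-1],[0.35,0.84,0,0,-1],[0.35,0.84,0,0,-1],[0.35,0.84,0,0,-1],[0.35,0.84,0,0,-1]]
  ]
}}

```text
clock: 1.9
tool_pos: [0.5263, 0.0661, 0.2265]
orientation: [180.0, 0.0, -0.2]
force: [-0.4, 0.6, -0.6]
opening: 0.0006
gripper_force: 0.0
```

```bash
python3 - <<'E'
from h import *
np.set_printoptions(precision=4,suppress=True)
s=ctrl.snapshot("wrist");save(s,"w1");print(ctrl.get_obs()["tool_pos"],ctrl.get_obs()["force"])
for n,z in(("head_1",.077),("lug_1",.085)):
    for d in ctrl.spot_point(s,n): print(n,round(d["p"],2),np.round(d["centre"]),atz(s,d["centre"],z))
E
```

```text
[0.5258 0.0675 0.2264] [-0.8908 -0.6955 -0.0606]
head_1 0.83 [180. 208.] [0.5411 0.1851 0.077 ]
head_1 0.67 [319. 208.] [0.5407 0.0653 0.077 ]
head_1 0.55 [458. 200.] [ 0.5474 -0.0541  0.077 ]
lug_1 0.8 [460. 253.] [ 0.502  -0.0571  0.085 ]
lug_1 0.61 [186. 261.] [0.4954 0.1816 0.085 ]
lug_1 0.56 [318. 255.] [0.5    0.0661 0.085 ]
```

View pics/w1.png

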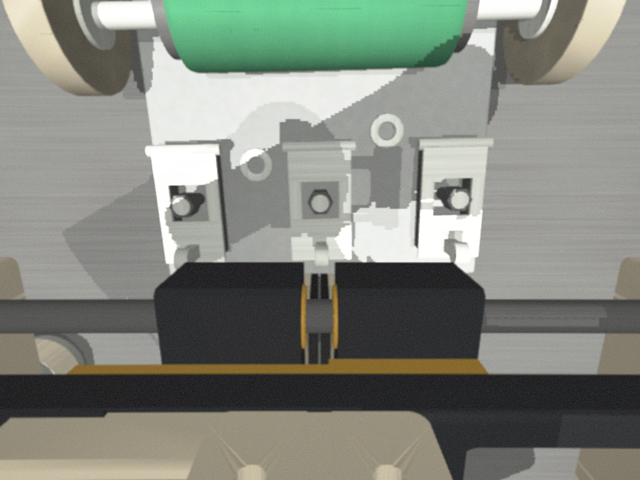

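{"api": "carry_out", "payload": {
  "deltas": [
    [[0.09,0.005,0.4,0,-1],[0.09,0.005,0.65,0,-1],[0.09,0.005,0.71,0,-1],[0.09,0.005,0.71,0,-1]]
  ]
}}

```text
clock: 2.45
tool_pos: [0.5397, 0.0677, 0.0795]
orientation: [179.8, 0.5, 0.1]
force: [0.5, -0.2, -0.1]
opening: 0.0001
gripper_force: 0.0
```

{"api": "carry_out", "payload": {
  "deltas": [
    [[0,0,0.01,0,-1],[0,0,0.02,0,-1],[0,0,0.03,0,-1],[0,0,0.035,0,-1]]
  ]
}}

```text
clock: 2.85
tool_pos: [0.5442, 0.0683, 0.0791]
orientation: [-179.9, -0.1, 0.0]
force: [-0.2, -0.2, 0.6]
opening: 0.0002
gripper_force: 0.0
```

{"api": "carry_out", "payload": {
  "deltas": [
    [[0,0,0.01,0,-1],[0,0,0.02,0,-1],[0,0,0.02,0,-1]]
  ]
}}

```text
clock: 3.15
tool_pos: [0.5439, 0.0679, 0.0738]
orientation: [-180.0, -0.1, 0.0]
force: [-0.5, 0.8, 1.0]
opening: 0.0004
gripper_force: 0.7
```

{"api": "carry_out", "payload": {
  "deltas": [
    [[0,0,0.01,0,-1],[0,0,0.015,0,-1],[0,0,0.015,0,-1]]
  ]
}}

```text
clock: 3.45
tool_pos: [0.5437, 0.0678, 0.0705]
orientation: [-180.0, -0.0, 0.0]
force: [1.7, -0.1, 1.1]
opening: 0.0006
gripper_force: 0.7
```

```bash
python3 - <<'E'
from h import *
s=ctrl.snapshot("wrist");cv2.imwrite("pics/w2.png",cv2.resize(s["color"][120:360,160:480,::-1],(800,600)))
for i in range(4): o=ctrl.get_obs();print(o["force"],o["tool_pos"])
E
```

```text
[1.29787365 0.67178975 0.58153787] [0.54357883 0.06773141 0.07047122]
[1.29787365 0.67178975 0.58153787] [0.54357883 0.06773141 0.07047122]
[1.29787365 0.67178975 0.58153787] [0.54357883 0.06773141 0.07047122]
[1.29787365 0.67178975 0.58153787] [0.54357883 0.06773141 0.07047122]
```

View pics/w2.png

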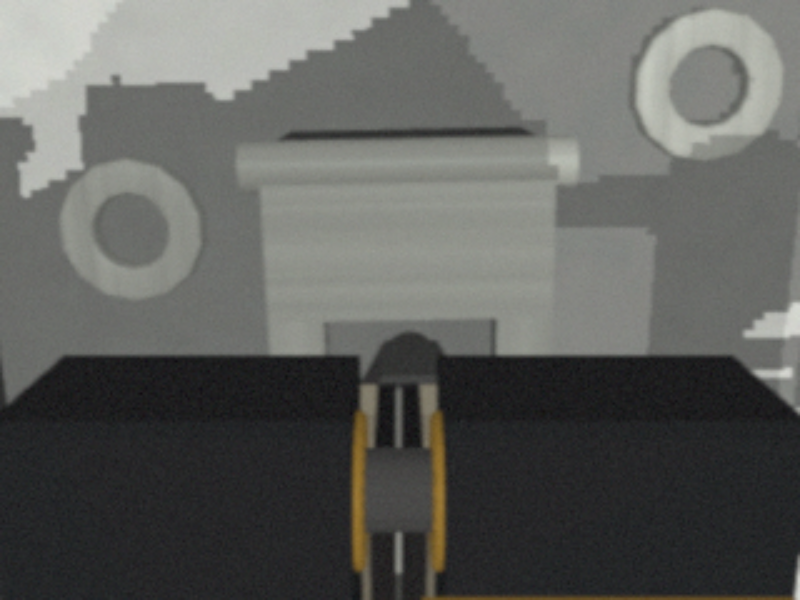

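{"api": "carry_out", "payload": {
  "deltas": [
    [[0,0,0.01,0,-1],[0,0,0.02,0,-1],[0,0,0.025,0,-1]]
  ]
}}

```text
clock: 3.8
tool_pos: [0.5438, 0.0677, 0.0688]
orientation: [180.0, -0.1, 0.1]
force: [-15.3, 2.4, 44.4]
opening: 0.0003
gripper_force: 22.0
```

{"api": "carry_out", "payload": {
  "deltas": [
    [[0,0,-0.2,0,-0.1],[-0.05,0,-0.4,0,-0.1],[-0.22,0,-0.4,0,-0.1],[-0.22,0,-0.4,0,-0.1],[-0.22,0,-0.4,0,-0.1]]
  ]
}}

```text
clock: 4.3
tool_pos: [0.4986, 0.0675, 0.1456]
orientation: [-180.0, 0.0, 0.0]
force: [-0.5, -0.6, -0.4]
opening: 0.0349
gripper_force: 0.0
```

```bash
python3 - <<'E'
from h import *
np.set_printoptions(precision=4,suppress=True)
o=ctrl.get_obs();print(o["tool_pos"],o["force"],o["opening"])
for c in("wrist","scene"):
    s=ctrl.snapshot(c);save(s,c+"3")
    for n,z in(("head_1",.077),("lug_1",.085)):
        for d in ctrl.spot_point(s,n): print(c,n,round(d["p"],2),np.round(d["centre"],1),atz(s,d["centre"],z))
v=s["color"][200:320,250:450,::-1];cv2.imwrite("pics/c3.png",cv2.resize(v,(800,480)))
E
```

```text
[0.4986 0.0675 0.1456] [-0.4772 -0.6262 -0.432 ] 0.03492639997278622
wrist head_1 0.97 [320.4 180.8] [0.5437 0.066  0.077 ]
wrist head_1 0.91 [132.6 183.9] [0.5416 0.1835 0.077 ]
wrist head_1 0.76 [515.5 174.6] [ 0.5476 -0.0551  0.077 ]
wrist lug_1 0.87 [134.2 256.5] [0.4966 0.1843 0.085 ]
wrist lug_1 0.8 [321.2 250.2] [0.5009 0.0655 0.085 ]
wrist lug_1 0.57 [517.8 248. ] [ 0.5024 -0.0586  0.085 ]
wrist lug_1 0.21 [323.  177.9] [0.5462 0.0645 0.085 ]
scene head_1 0.63 [398.5 270.2] [0.5418 0.1783 0.077 ]
scene head_1 0.63 [299.6 259.6] [ 0.5477 -0.0547  0.077 ]
scene head_1 0.53 [348.2 270.1] [0.562 0.063 0.077]
scene lug_1 0.91 [350.7 254. ] [0.5159 0.0625 0.085 ]
scene lug_1 0.64 [303.2 243.1] [ 0.4986 -0.0553  0.085 ]
scene lug_1 0.63 [403.9 259.3] [0.5117 0.1881 0.085 ]
```

View pics/wrist3.png

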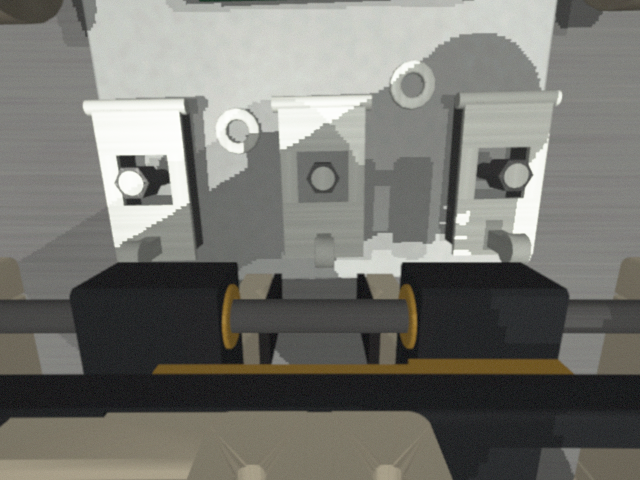

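View pics/c3.png

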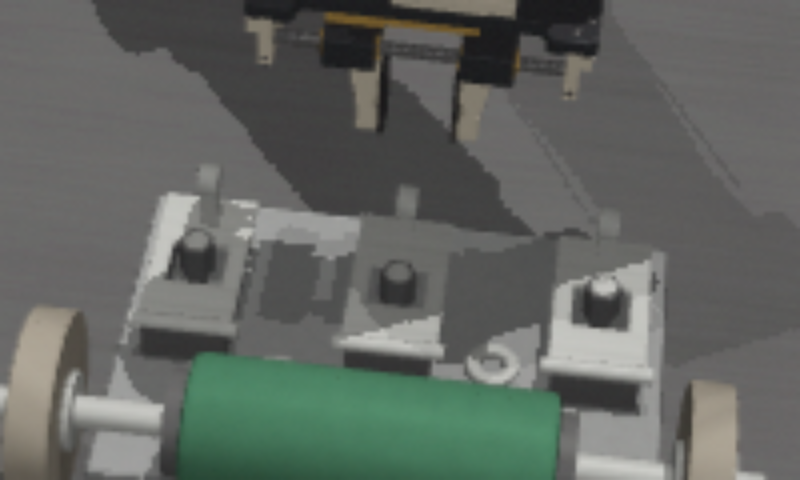

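{"api": "carry_out", "payload": {
  "deltas": [
    [[0.01,0.01,0.15,0,-0.1],[0.01,0.01,0.3,0,-0.1],[0.01,0.01,0.38,0,-0.1],[0.01,0.01,0.39,0,-0.1]]
  ]
}}

```text
clock: 5.0
tool_pos: [0.5001, 0.0649, 0.0651]
orientation: [179.9, 0.3, -0.0]
force: [-0.2, 0.1, -0.2]
opening: 0.0396
gripper_force: 0.0
```

{"api": "carry_out", "payload": {
  "deltas": [
    [[0,0,0,0,-1],[0,0,0,0,-1],[0,0,0,0,-1],[0,0,0,0,-1],[0,0,0,0,-1]]
  ]
}}

```text
clock: 5.5
tool_pos: [0.5018, 0.0645, 0.0683]
orientation: [179.9, -0.0, 0.1]
force: [3.7, -9.3, -0.8]
opening: 0.0118
gripper_force: 30.1
```

{"api": "carry_out", "payload": {
  "deltas": [
    [[0.015,0.005,-0.038,0,-1],[0.033,0.005,-0.076,0,-1],[0.055,0.005,-0.112,0,-1],[0.079,0.005,-0.145,0,-1],[0.079,0.005,-0.145,0,-1]]
  ]
}}

```text
clock: 6.0
tool_pos: [0.5174, 0.0646, 0.0973]
orientation: [180.0, 0.0, -0.0]
force: [-2.9, -1.1, -0.7]
opening: 0.0114
gripper_force: 30.0
```

Remaining, relative to 20°: 30° (0.056,-0.06), 40° (0.121,-0.109), 50° (0.197,-0.147), 54° (0.23,-0.158).

{"api": "carry_out", "payload": {
  "deltas": [
    [[0.027,0,-0.031,0,-1],[0.056,0,-0.06,0,-1],[0.088,0,-0.086,0,-1],[0.121,0,-0.109,0,-1],[0.121,0,-0.109,0,-1]]
  ]
}}

```text
clock: 6.5
tool_pos: [0.5427, 0.0651, 0.1193]
orientation: [-180.0, -0.1, 0.0]
force: [-5.3, 3.0, 2.8]
opening: 0.0114
gripper_force: 30.0
```

{"api": "carry_out", "payload": {
  "deltas": [
    [[0.037,0,-0.02,0,-1],[0.076,0,-0.038,0,-1],[0.109,0,-0.049,0,-1],[0.109,0,-0.049,0,-1],[0.109,0,-0.049,0,-1]]
  ]
}}

```text
clock: 7.0
tool_pos: [0.564, 0.0655, 0.1287]
orientation: [-179.9, -0.1, 0.0]
force: [-2.7, 4.2, 2.1]
opening: 0.0117
gripper_force: 30.0
```

```bash
python3 - <<'E'
from h import *
s=ctrl.snapshot("scene");v=s["color"][180:330,250:450,::-1];cv2.imwrite("pics/c4.png",cv2.resize(v,(800,600)))
o=ctrl.get_obs();print(o["tool_pos"],o["force"],o["opening"],o["gripper_force"])
E
```

```text
[0.5639766  0.06545348 0.12870924] [-4.03217706  3.99271978  1.18683505] 0.011256989527295326 29.985382854938507
```

View pics/c4.png

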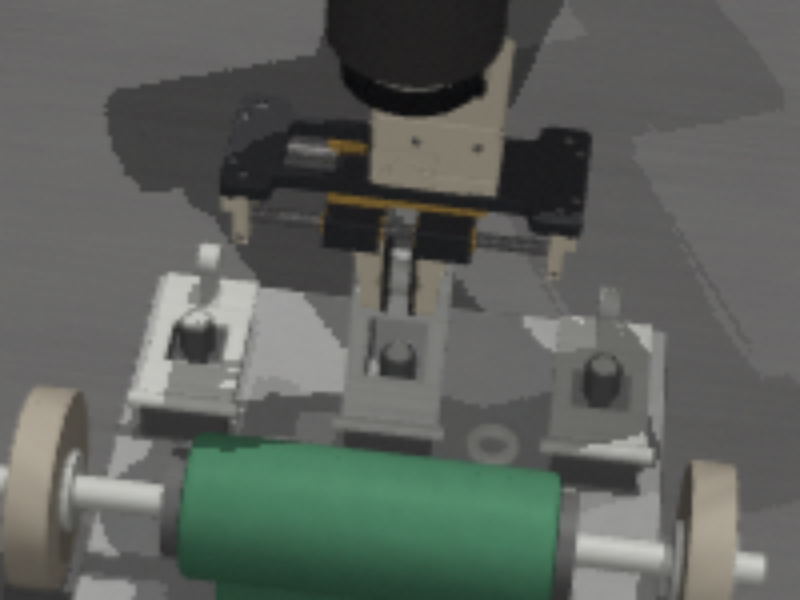

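{"api": "carry_out", "payload": {
  "deltas": [
    [[0,0,0,0,-1],[0,0,0,0,-1],[0,0,0,0,-1],[0,0,0,0,-1],[0,0,0,0,-1]]
  ]
}}

```text
clock: 7.55
tool_pos: [0.5639, 0.0655, 0.1287]
orientation: [-179.9, -0.1, 0.0]
force: [-2.7, 4.8, 0.5]
opening: 0.0119
gripper_force: 30.0
```

```bash
python3 -c "
from plant import ctrl
o=ctrl.get_obs();print(o['tool_pos'],o['opening'],o['gripper_force']);print(ctrl.close_job())"
```

```text
[0.56393992 0.06545917 0.12869952] 0.011851456431500368 29.985562562942505
the job is handed in; nothing more can be done
None
```

The loose bolt was the middle one: it sank about 8 mm when tapped. I handed in the job with its cover held open by the lug at about 54° (worked out from the arm's travel) and didn't touch the other two covers; the hand-in returned no verdict.

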